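# Wedge a row of sample jars tight in a transport carrier

### The job

Get the jar carrier ready for transport: stand the loose white-capped jar in the free place of the row, between the other two jars and the blue sliding jaw. Then put the wooden wedge, toe down, in the slot behind the jaw and press it down firmly until the three jars are clamped tight against each other and the wedge stays jammed by itself; let go and leave it there. All jars must stay upright, and the mug, the pot and the sample cup must be left where they are.

Things in the scene. Friction and masses are not known exactly. Their poses are not given: they have to be found in the camera images.
- carrier: Grey carrier fixed to the desk, 80 x 248 mm, origin at the centre of its underside; its y runs along the row, x across it, z up. Floor 10 mm thick (jars stand at local z 10 mm). Side walls 62 mm apart inside, tops at local z 45 mm. Fixed stop for the jars at the +y end: inner face at local y +111.5 mm, top at z 60 mm. Sloping end wall at the -y end, top at z 90 mm.
- free_place (a point): On the carrier's floor, centre of the free place for the third jar (carrier local 0, -39, 10 mm), axes as the carrier's. The free place is 59 to 66 mm long at the start.
- wedge_slot (a point): Foot of the end wall's inner face on the carrier's floor (carrier local 0, -97.8, 10 mm), axes as the carrier's. The face leans outward by 1 in 6: local y -111.1 mm at the top. The wedge slot is the V between it and the jaw's back, narrowing downward. Driven down, the wedge follows this wall: 1 mm towards the jars (+y) for each 6 mm down.
- jaw (a joint): Blue sliding jaw in the carrier, 56 mm wide, top at carrier z 90 mm. Value: travel in m towards the jars (carrier +y) from fully retracted, 0; 1.5 N of sliding friction. Its upright face to the jars is at carrier y -70.5 mm plus the value; its back is at -96.5 mm plus the value at the floor and leans 1 in 6, 13 mm nearer the jars at the top. The row of three jars is tight at about 0.016.
- jaw_face (a point): Centre of the jaw's upright face, 40 mm above the carrier's floor.
- wedge: Loose pale wooden wedge with orange grip, 120 g, standing on its toe; origin at the centre of the toe's underside, z up. A half turn about z is the same. Its two smooth waxed faces across y (friction about 0.35) slope 1 in 6 each: 20 mm thick along y at the toe, 46 mm at 80 mm height; 46 mm wide along x. In the slot its y lies along the carrier's. Press it home with 15 to 20 N; friction then holds it.
- wedge_grip (a point): Centre of the wedge's orange grip, 101 mm above the toe: a bar 40 mm along x, 24 mm along y, from 78 to 124 mm above the toe, axes as the wedge's. With the row tight the toe stands at about carrier z 18 mm, y -89 mm, 8 mm clear of the floor; with the jaw retracted the wedge first jams 48 mm higher.
- jar_white: Loose jar on the desk: white screw-top jar with white cap, 52 mm diameter (body up to 86 mm, cap 49 mm diameter up to 105 mm), 90 g; origin at the centre of its underside.
- jar_orange: White jar with orange cap in the carrier, 60 mm diameter (body up to 80 mm, cap to 98 mm), 110 g; origin at the centre of its underside.
- jar_teal: White jar with teal cap in the carrier, 54 mm diameter (body up to 82 mm, cap to 100 mm), 90 g; origin at the centre of its underside. It and the orange-capped jar stand next to the fixed stop in either order, with a few mm of play.
- mug: Blue-grey mug, 80 mm wide, 94 mm high, a bystander.
- pot: Small white pot with blue lid, 43 mm diameter, 46 mm high, a bystander.
- cup: White sample cup with blue ring, 45 mm diameter, 24 mm high, a bystander.
Not all that is in view belongs to the job. There is more than one size of the jar_teal; the job needs the largest.

How it is judged:
On the way, in this order (a step that is already met when the one before it is completed fails the run):
1. the white-capped jar stands upright on the carrier's floor in the free place of the row (x of jar_white in the frame of carrier between -0.01 and 0.01 m and z of jar_white in the frame of carrier below 0.014 m and angle between jar_white's own z axis and vertical below 0.08 rad and y of jar_white in the frame of carrier between -0.052 and -0.02 m), for 0.3 s.
2. the wedge is driven in and clamps the row (value of joint jaw above 0.0145 m and contact force between jaw and jar_white above 2.5 N and contact force between wedge and jaw above 2.5 N and y of wedge in the frame of carrier between -0.096 and -0.082 m and x of wedge in the frame of carrier between -0.012 and 0.012 m and z of wedge in the frame of carrier below 0.025 m and angle between wedge's own z axis and vertical below 0.1 rad), for 0.2 s.
At the end, for the whole second after the job is handed in: Three jars upright (5 degrees) on the carrier floor in one row, the white-capped one next to the jaw; jaw value over 0.0145; wedge upright (6 degrees) in its slot, toe below carrier z 25 mm, untouched yet pressing the jaw, and the jaw the jar, with over 2.5 N; all at rest (all of step 1 and all of step 2 and x of jar_orange in the frame of carrier between -0.01 and 0.01 m and z of each of jar_orange, jar_teal in the frame of carrier below 0.014 m and angle between each of jar_orange, jar_teal's own z axis and vertical below 0.08 rad and y of jar_orange in the frame of carrier between 0.005 and 0.09 m and x of jar_teal in the frame of carrier between -0.01 and 0.01 m and y of jar_teal in the frame of carrier between 0.005 and 0.09 m and linear speed of each of wedge, jar_white, jar_orange, jar_teal below 0.01 m/s).
It fails at once if the mug is moved more than 3 cm (distance of mug from where it was at the start of the episode above 0.03 m).
It fails at once if the pot is moved more than 3 cm (distance of pot from where it was at the start of the episode above 0.03 m).
It fails at once if the sample cup is moved more than 3 cm (distance of cup from where it was at the start of the episode above 0.03 m).
It fails at once if a jar in the carrier is tipped over (angle between any of jar_orange, jar_teal's own z axis and vertical above 0.5 rad).
It also fails if it takes over 58 s, if anything falls off the work surface, if the arm or the gripper's body presses on something with over 40 N, if the wrist force passes 120 N, or if a joint passes its speed limit or range.

### The arm

A 6-joint arm with a two-finger parallel gripper is mounted at the origin on a cart in front of the work surface, level with it; the furniture and walls round the work are solid. World frame = base frame: x ahead of the robot, y to its left, z up, the work surface at z = 0. Lengths are in m, angles in rad, forces in N, time in s.
With the tool pointing down it reaches from about 0.35 to 0.975 m from the base axis. Payload 4.9 kg.
Tool frame: the origin (TCP) lies midway between the tips of the shut fingers; the grasp point (between the pads) lies 19 mm behind it; z points along the fingers, y is the line along which they close (so a half turn about z gives the same grasp; the last joint's range is limited). The gripper opens to 85 mm and grips with 20 to 120 N. Pads are 22 mm wide; open, the fingers measure 114 mm over their backs; the gripper's body (76 mm by 85 mm) begins 54 mm behind the grasp point. The pads swing forward as they close: fully open they stand 13 mm farther back than shut.
Start: joints at [-1.453, 0.053, 1.613, -0, 1.476, -0.119], TCP at [0.147, -0.608, 0.231] pointing down, gripper open.
Joint ranges: [-3.01, 3.01], [-1.01, 2.22], [0.06, 2.58], [-1.02, 4.17], [0.09, 2.62], [-3.14, 3.14]. Speed limits (rad/s): [2.57, 2.57, 3.14, 3.14, 3.14, 3.14].

### API

Orientations are given as a unit quaternion [w, x, y, z].
In Python, from station import sensors, optics, job gives the robot as it stands. The module is installed in compiled form; this text tells all that it offers.
- The arm moves only by the tool step_arm, never from a script. Its argument "targets" is a list that holds one entry, the list of rows, each a list of 7 numbers: the shift along the tool's x, y, z each as a share of 0.15 m, from -1 to 1, then the turn, a rotation vector about the tool's x, y, z each as a share of 0.5 rad, from -1 to 1, then the finger opening in mm, from 0 to 85.4. A call has 1 to 20 rows; each row is the pose to reach, as a shift and turn from the pose commanded when the call began, along the tool's axes at that moment; what a row does not reach only later rows make up. A row lasts 1/8 s, in which the tool goes at most 62.5 mm and 10.7 degrees, less where a joint would pass 70% of its speed; a pose out of reach is approached as far as the arm can. A call with a number of a shift or a turn outside -1 to 1 is refused whole. A call with a gripper value outside its range is refused whole. The fingers move at their own pace and stop on an object; "squeeze" is the grip in N (left out, the last holds). Time passes only in rows, so rows that repeat a pose let the fingers close. It gives the time, the measured TCP pose, the force, the opening and the grip force at its end, in the units of the state.
- sensors.get_state(): the state, without advancing time (a new reading comes with each control period).
- optics.capture(name): name is "scene" or "side" or "wrist"; returns a dict with "pixels" (420x560x3 uint8, blue, green, red), "camera_matrix" (3x3 intrinsics, pixels), "cam_to_world" (4x4, takes a point from camera to world coordinates); the wrist camera has in their place "hand_eye" (4x4, takes a point from camera to tool coordinates, whose origin is the TCP and whose axes are the flange's). Camera axes: x right, y down, z forward; pixel columns grow to the right and rows downward; lengths in m; the calibration is good to about 2 mm. The wrist camera is an equidistant fisheye: a pixel r from the principal point sees the ray r / f radians off the axis. A picture is of the moment at which its call begins: read the wrist's pose just before it. There is no depth.
- job.finish_job(): hands the job in; it is judged then, once.
The state is a dict: "t": time; "joints": joint angles; "qvel": joint speeds; "joint_efforts": joint torques, N m; "tcp_pos": TCP position; "eef_rot": TCP orientation; "ft_force": force on the tool from outside, world axes, zero at the start; "wrist_torque": the same for the moment, N m; "grip_width": finger opening in m; "finger_force": force on a finger pad.
Only numpy, scipy, OpenCV 4.12 (cv2) and the standard library are available. Lean on these libraries where they do the work, as an engineer would, in place of code of your own. Each camera call takes 0.05 s, during which the arm holds its last target. There are 200 camera calls.

## Working session

There is one attempt and no reset: what is moved stays moved. The work goes in short steps, Python scripts to look and compute and a tool call to move; the robot and the scene stay as the last step left them, time stands still between calls to the robot, and variables do not carry over. Pictures are saved under pics/ and viewed, at most 10 in all, crops included, and the job is handed in when it is done.

Besides the shell and the picture viewer there is one more tool, called as name([rows], argument=value, ...), one row to a line, values as JSON. step_arm: Moves the arm, as the interface text tells. Shift numbers are shares of 0.15 m and turn numbers shares of 0.5 rad, none past 1 either way. Its arguments: {"type":"object","properties":{"targets":{"type":"array"},"squeeze":{"type":"number"}},"required":["targets"]}

```bash
mkdir -p pics
cat > h.py <<'E'
import numpy as np, cv2, pickle
from station import sensors, optics, job
from scipy.spatial.transform import Rotation as R
def rot(q): return R.from_quat([q[1],q[2],q[3],q[0]])
def ray(c,u,v):
    K=c['camera_matrix']; T=c['cam_to_world']
    d=np.linalg.inv(K)@[u,v,1.]; return T[:3,3],T[:3,:3]@d
def onz(c,u,v,z):
    o,d=ray(c,u,v); return o+d*(z-o[2])/d[2]
def proj(c,p):
    T=c['cam_to_world']; q=T[:3,:3].T@(np.asarray(p)-T[:3,3]); q=c['camera_matrix']@q; return q[:2]/q[2]
E
python3 - <<'E'
from h import *
s=sensors.get_state(); print({k:np.round(v,3) for k,v in s.items()})
for n in ('scene','side'):
    c=optics.capture(n); pickle.dump(c,open(n+'.pkl','wb')); cv2.imwrite(f'pics/{n}.png',cv2.resize(c['pixels'],(784,588)))
    print(n,np.round(c['cam_to_world'],3).tolist(),c['camera_matrix'].tolist())
E
```

```text
{'t': np.float64(0.0), 'joints': array([-1.453,  0.053,  1.614, -0.   ,  1.476, -0.119]), 'qvel': array([-0.   , -0.   , -0.   ,  0.   ,  0.001,  0.   ]), 'joint_efforts': array([-1.0000e-03, -3.9368e+01, -3.7018e+01, -0.0000e+00,  7.0000e-03,
        0.0000e+00]), 'tcp_pos': array([ 0.147, -0.607,  0.23 ]), 'eef_rot': array([-0.001,  0.993,  0.118, -0.   ]), 'ft_force': array([-0.661,  0.193, -0.471]), 'wrist_torque': array([ 0.007, -0.075, -0.027]), 'finger_force': np.float64(0.0), 'grip_width': np.float64(0.086)}
scene [[-0.658, -0.536, 0.53, -0.014], [-0.753, 0.47, -0.46, 0.525], [-0.003, -0.701, -0.713, 0.902], [0.0, 0.0, 0.0, 1.0]] [[431.0615326284086, 0.0, 271.006371049458], [0.0, 431.0615326284086, 221.56318197256036], [0.0, 0.0, 1.0]]
side [[0.998, -0.054, 0.043, 0.517], [-0.065, -0.522, 0.85, -1.217], [-0.024, -0.851, -0.525, 0.849], [0.0, 0.0, 0.0, 1.0]] [[495.9322183676688, 0.0, 277.5112408090996], [0.0, 495.9322183676688, 208.7305768066052], [0.0, 0.0, 1.0]]
```

View pics/scene.png

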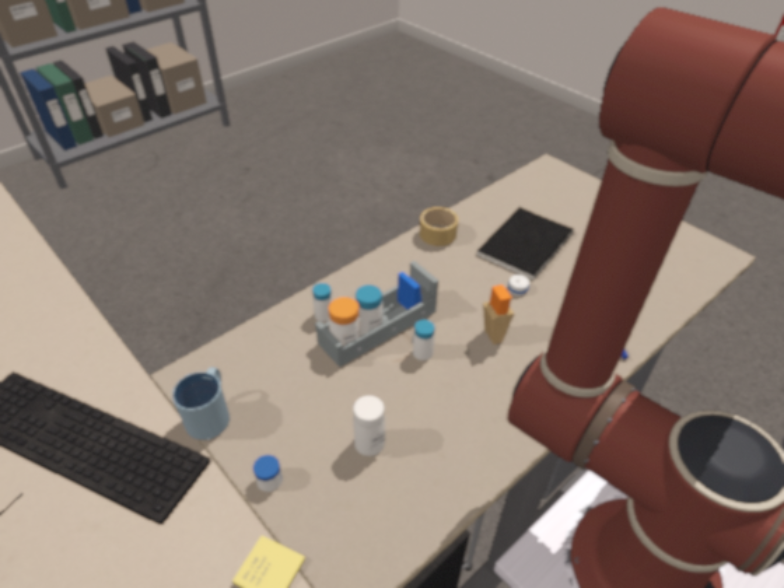

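View pics/side.png

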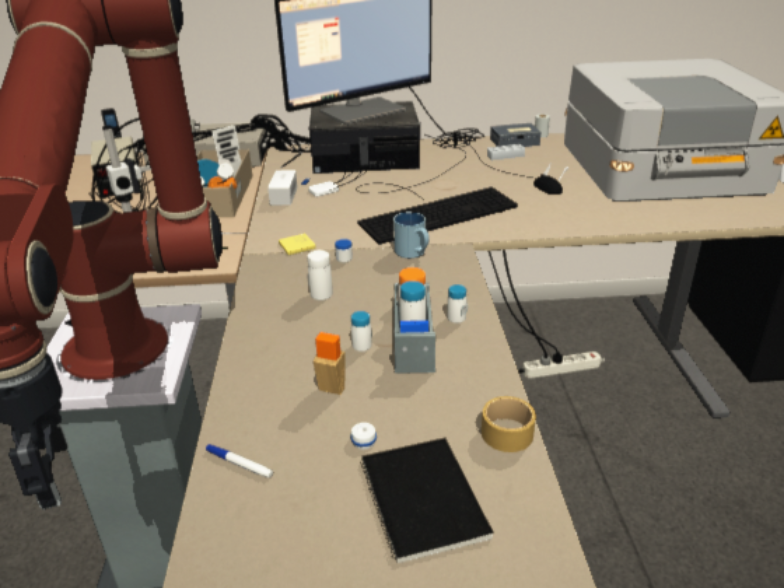

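The scene view shows the loose white-capped jar at (369,425) and the wedge at (498,315). The carrier is at (378,320), holding the orange (344,310) and teal (368,297) jars. There are three teal candidates: (322,300) and (424,335) stand loose on the desk and are small. (368,297) is in the carrier and is the largest, so it is the one meant. In the side view the white jar is at (319,275), the wedge at (330,365) and the carrier at (414,330). I'll confirm in enlarged crops.

Run:
```python
from h import *
out=[]
for n,(x0,y0,w,h) in dict(scene=(215,185,160,150),side=(215,165,130,122)).items():
    c=pickle.load(open(n+'.pkl','rb')); im=c['pixels']
    k=600/h if n=='scene' else 600/h
    cr=cv2.resize(im[y0:y0+h,x0:x0+w],None,fx=4.9,fy=4.9,interpolation=cv2.INTER_CUBIC)[:600,:800]
    cv2.imwrite(f'pics/{n}_crop.png',cr)
    hsv=cv2.cvtColor(im,cv2.COLOR_BGR2HSV)
    for name,lo,hi in (('orange',(3,180,120),(14,255,255)),('teal',(90,150,60),(102,255,255)),('blue',(104,170,60),(120,255,255))):
        m=cv2.inRange(hsv,lo,hi); N,l,st,ce=cv2.connectedComponentsWithStats(m)
        for i in range(1,N):
            if st[i,4]>25: print(n,name,st[i].tolist(),ce[i].round(1))
```

```text
scene orange [351, 205, 13, 19, 156] [356.6 215. ]
scene orange [238, 225, 16, 5, 36] [245.4 227.6]
scene blue [285, 196, 15, 23, 237] [291.3 208.1]
side orange [149, 127, 20, 7, 90] [157.3 130.2]
side orange [226, 238, 17, 20, 248] [234.  248.1]
side teal [142, 115, 14, 16, 145] [147.8 120.7]
side teal [287, 202, 16, 13, 178] [294.3 207.8]
side teal [321, 204, 11, 9, 87] [326.1 208.2]
side teal [252, 223, 12, 10, 98] [257.  227.5]
side blue [240, 172, 10, 6, 46] [244.7 174.2]
side blue [286, 229, 20, 8, 142] [295.6 232.9]
side blue [148, 318, 13, 9, 54] [154.4 321.8]
```

View pics/scene_crop.png

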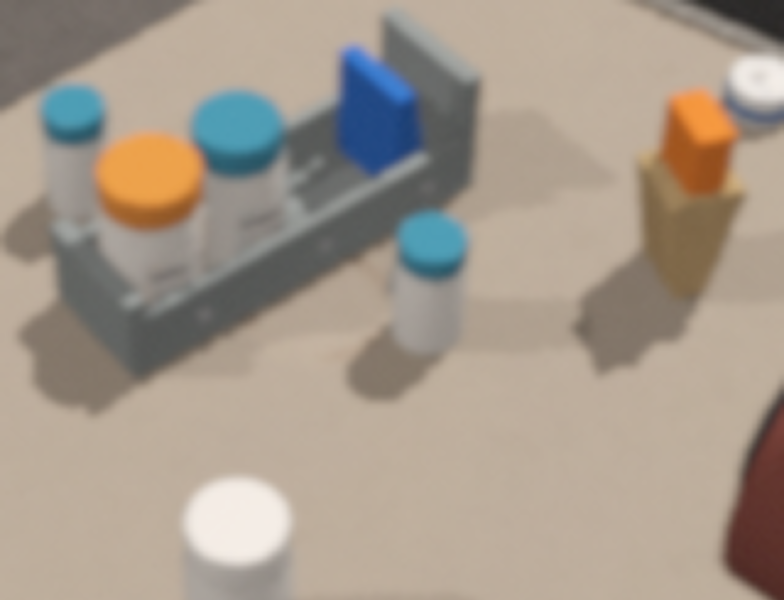

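View pics/side_crop.png

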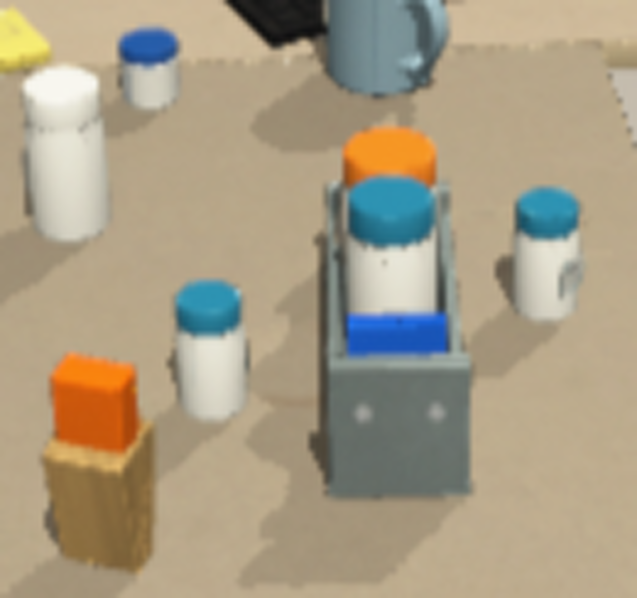

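The crops confirm it: the big teal jar is in the carrier, and the loose teal ones are clearly smaller. The white cap top is at crop (237,521) in the scene view. The grip's top corners are near (702,112), and the carrier's base corners are at (140,375) and (470,185). I'll turn these into points.

Run:
```python
from h import *
S=pickle.load(open('scene.pkl','rb')); D=pickle.load(open('side.pkl','rb'))
fs=lambda u,v,z: onz(S,215+u/4.9-.4,185+v/4.9-.4,z)
fd=lambda u,v,z: onz(D,215+u/4.9-.4,165+v/4.9-.4,z)
P=lambda n,p: print(n,np.round(p,4))
P('wcap S',fs(237.5,521,.105)); P('wcap D',fd(60.5,86,.105)); P('wbase front D',fd(71,240,0))
P('orange S',fs(150,172,.098)); P('orange D',fd(389,146,.098))
P('teal S',fs(238,124,.1)); P('teal D',fd(391,197,.1))
for q in ((670,97),(702,90),(737,127),(704,135)): P('grip S',fs(*q,.124))
for q in ((53,372),(70,353),(135,362),(135,378)): P('grip D',fd(*q,.124))
for q in ((640,158),(742,195),(680,190)): P('shoulder S',fs(*q,.08))
for q in ((43,447),(125,468),(155,425)): P('shoulder D',fd(*q,.08))
for q in ((62,550),(138,570),(152,555)): P('toe D',fd(*q,0))
for q in ((140,375),(470,185)): P('car S z0',fs(*q,0))
for q in ((327,495),(470,492)): P('car D z0',fd(*q,0))
for q in ((480,78),(385,12)): P('endwall S',fs(*q,.09))
for q in ((330,360),(468,358)): P('endwall D',fd(*q,.09))
P('jaw S',fs(377,75,.09)); P('jaw D',fd(397,316,.09))
for n,q in dict(decoy1=(432,238),decoy2=(73,108),cup=(760,75)).items(): P(n,fs(*q,.024 if n=='cup' else .07))
P('mug', onz(S,200/1.4,390/1.4,.094)); P('pot',onz(S,266/1.4,467/1.4,.046))
```

```text
wcap S [0.4263 0.1682 0.105 ]
wcap D [0.4296 0.1646 0.105 ]
wbase front D [0.4289 0.1456 0.    ]
orange S [0.6339 0.0534 0.098 ]
orange D [0.6333 0.0776 0.098 ]
teal S [ 0.6294 -0.0048  0.1   ]
teal D [0.6285 0.0138 0.1   ]
grip S [ 0.4729 -0.1769  0.124 ]
grip S [ 0.4652 -0.194   0.124 ]
grip S [ 0.434 -0.186  0.124]
grip S [ 0.4415 -0.1682  0.124 ]
grip D [ 0.4347 -0.1812  0.124 ]
grip D [ 0.4431 -0.1649  0.124 ]
grip D [ 0.4771 -0.1764  0.124 ]
grip D [ 0.477  -0.1908  0.124 ]
shoulder S [ 0.4785 -0.1671  0.08  ]
shoulder S [ 0.4229 -0.1873  0.08  ]
shoulder S [ 0.4476 -0.1649  0.08  ]
shoulder D [ 0.4261 -0.1863  0.08  ]
shoulder D [ 0.4691 -0.2085  0.08  ]
shoulder D [ 0.485  -0.1727  0.08  ]
toe D [ 0.4296 -0.1738 -0.    ]
toe D [ 0.471  -0.1946  0.    ]
toe D [ 0.4787 -0.1826  0.    ]
car S z0 [0.5937 0.0984 0.    ]
car S z0 [ 0.578 -0.141 -0.   ]
car D z0 [ 0.5774 -0.1394 -0.    ]
car D z0 [ 0.6575 -0.1443 -0.    ]
endwall S [ 0.5756 -0.1387  0.09  ]
endwall S [ 0.6526 -0.1373  0.09  ]
endwall D [ 0.581  -0.1363  0.09  ]
endwall D [ 0.6557 -0.1418  0.09  ]
jaw S [ 0.6159 -0.0966  0.09  ]
jaw D [ 0.6213 -0.0975  0.09  ]
decoy1 [ 0.5172 -0.0457  0.07  ]
decoy2 [0.7259 0.0378 0.07  ]
cup [ 0.5122 -0.3235  0.024 ]
mug [0.6436 0.3513 0.094 ]
pot [0.4785 0.338  0.046 ]
```

step_arm([
  [[0.81,-0.85,-0.2,0,0,0,85],[0.81,-0.85,-0.2,0,0,0,85],[0.81,-0.85,-0.2,0,0,0,85]],
], squeeze=40)

```text
t: 0.48
tcp_pos: [0.2355, -0.4532, 0.261]
eef_rot: [-0.0, 0.993, 0.118, 0.0]
ft_force: [0.8, -0.5, 0.5]
grip_width: 0.0851
finger_force: 0.0
```

step_arm([
  [[0.81,-0.85,-0.2,0,0,0,85],[0.81,-0.85,-0.2,0,0,0,85],[0.81,-0.85,-0.2,0,0,0,85]],
])

```text
t: 0.85
tcp_pos: [0.3236, -0.3006, 0.2913]
eef_rot: [-0.0, 0.993, 0.118, 0.0]
ft_force: [1.3, -0.2, 0.1]
grip_width: 0.0851
finger_force: 0.0
```

step_arm([
  [[0.81,-0.85,-0.2,0,0,0,85],[0.81,-0.85,-0.2,0,0,0,85],[0.81,-0.85,-0.2,0,0,0,85]],
])

```text
t: 1.23
tcp_pos: [0.4117, -0.1481, 0.3215]
eef_rot: [0.0, 0.993, 0.118, 0.0]
ft_force: [-0.5, -0.2, 0.0]
grip_width: 0.085
finger_force: 0.0
```

step_arm([
  [[0.7,-0.7,-0.2,0,0,0,85],[0.7,-0.7,-0.2,0,0,0,85],[0.7,-0.7,-0.2,0,0,0,85],[0.7,-0.7,-0.2,0,0,0,85],[0.7,-0.7,-0.2,0,0,0,85],[0.7,-0.7,-0.2,0,0,0,85]],
])

```text
t: 1.98
tcp_pos: [0.4881, -0.0245, 0.3508]
eef_rot: [-0.0, 0.993, 0.117, -0.0]
ft_force: [-0.2, 0.0, -0.3]
grip_width: 0.085
finger_force: 0.0
```

```bash
cat >> h.py <<'E'
def wcap(fn):
    s=sensors.get_state(); c=dict(optics.capture('wrist')); c['R']=rot(s['eef_rot']).as_matrix(); c['p']=np.array(s['tcp_pos'])
    pickle.dump(c,open(fn+'.pkl','wb')); return c,s
def wray(c,u,v):
    K=c['camera_matrix']; H=c['hand_eye']; x=(u-K[0,2])/K[0,0]; y=(v-K[1,2])/K[1,1]; r=np.hypot(x,y)
    d=np.array([np.sinc(r/np.pi)*x,np.sinc(r/np.pi)*y,np.cos(r)])
    return c['p']+c['R']@H[:3,3], c['R']@H[:3,:3]@d
def wonz(c,u,v,z):
    o,d=wray(c,u,v); return o+d*(z-o[2])/d[2]
def wproj(c,p):
    H=c['hand_eye']; K=c['camera_matrix']; q=H[:3,:3].T@(c['R'].T@(np.asarray(p)-c['p'])-H[:3,3])
    a=np.arctan2(np.hypot(q[0],q[1]),q[2]); n=q[:2]/np.hypot(q[0],q[1]); return K[:2,2]+n*a*K[0,0]
E
python3 - <<'E'
from h import *
c,s=wcap('w1'); print(s['t'],s['tcp_pos'],s['eef_rot'],np.round(c['hand_eye'],3).tolist(),c['camera_matrix'].tolist())
for n,p in dict(wj=(.427,.167,.105),car=(.625,-.0177,.03),wedge=(.455,-.18,.124)).items(): print(n,wproj(c,p))
cv2.imwrite('pics/w1.png',cv2.resize(c['pixels'],(784,588),interpolation=cv2.INTER_CUBIC))
E
```

```text
1.975 [ 0.4881046  -0.02448808  0.35082577] [-1.69318036e-06  9.93104821e-01  1.17229129e-01 -3.83023105e-04] [[-0.0, -0.957, -0.291, 0.074], [1.0, -0.0, 0.0, -0.001], [-0.0, -0.291, 0.957, -0.143], [0.0, 0.0, 0.0, 1.0]] [[325.19226210127806, 0.0, 282.38040806319896], [0.0, 325.19226210127806, 216.4494154435994], [0.0, 0.0, 1.0]]
wj [131.26282688 194.61613795]
car [300.89250497  77.74773608]
wedge [395.89989926 238.37854556]
```

View pics/w1.png

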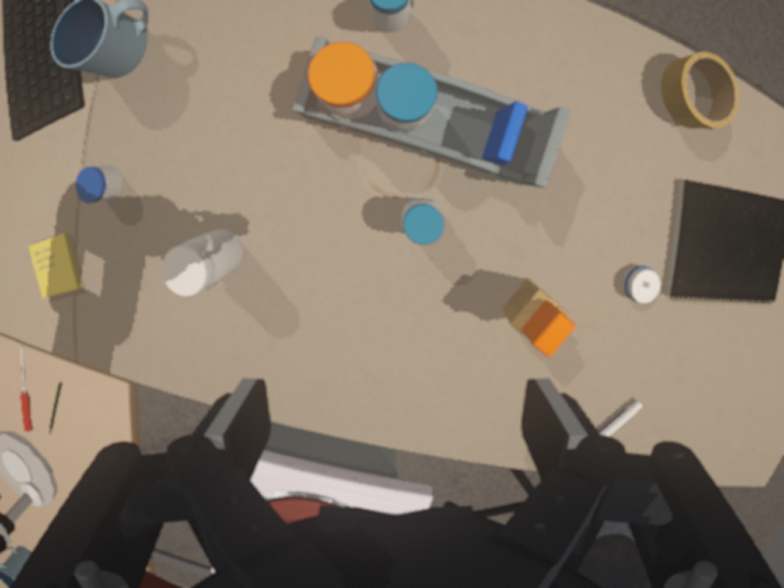

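The wrist view shows all of it: white cap top at (187,268), grip top at (550,329), orange cap (342,73), teal cap (407,91) and jaw (508,133). The carrier's end-wall top runs (569,108)–(543,185). I'll measure by masks.

Run:
```python
from h import *
c=pickle.load(open('w1.pkl','rb')); im=c['pixels']; hsv=cv2.cvtColor(im,cv2.COLOR_BGR2HSV)
def blobs(lo,hi,box):
    m=cv2.inRange(hsv,lo,hi); k=np.zeros_like(m); x0,y0,x1,y1=[int(b/1.4) for b in box]; k[y0:y1,x0:x1]=m[y0:y1,x0:x1]
    cs,_=cv2.findContours(k,cv2.RETR_EXTERNAL,cv2.CHAIN_APPROX_NONE); return max(cs,key=cv2.contourArea)
for n,lo,hi,box,z in (('orange',(5,150,200),(20,255,255),(300,30,385,120),.098),('teal',(90,120,140),(104,255,255),(370,60,440,130),.1),('white',(0,0,215),(180,45,255),(150,225,250,300),.105)):
    k=blobs(lo,hi,box); w=np.array([wonz(c,*p[0],z)[:2] for p in k],np.float32); (x,y),r=cv2.minEnclosingCircle(w); e=cv2.fitEllipse(w); print(n,len(k),cv2.boundingRect(k),(round(x,4),round(y,4)),'d',round(2*r,4),'ell',np.round(e[0],4),np.round(e[1],4))
print(hsv[int(322/1.4),int(552/1.4)],hsv[int(320/1.4),int(540/1.4)],hsv[int(345/1.4),int(550/1.4)])
k=blobs((5,150,225),(20,255,255),(500,280,600,370),); w=np.array([wonz(c,*p[0],.124)[:2] for p in k],np.float32); r=cv2.minAreaRect(w*1000); print('grip',cv2.contourArea(k),r,cv2.boxPoints(r).round(1).tolist())
for n,q,z in (('end wall in',(569,108),.09),('end',(543,185),.09),('stop',(319,40),.06),('jawF',(519,103),.09),('jawF',(490,157),.09),('jawB',(526,106),.09),('jawB',(509,162),.09)): print(n,wonz(c,q[0]/1.4-.2,q[1]/1.4-.2,z).round(4))
x=cv2.resize(np.hstack([im[20:140,200:420]]),None,fx=3.6,fy=3.6,interpolation=cv2.INTER_CUBIC); y=cv2.resize(im[190:260,350:430],None,fx=2.2,fy=2.2); x[-y.shape[0]:,-y.shape[1]:]=y
cv2.imwrite('pics/w1c.png',x)
```

```text
orange 125 (221, 30, 46, 44) (0.6326, 0.0589) d 0.056 ell [0.6325 0.059 ] [0.0544 0.0548]
teal 111 (271, 46, 41, 39) (0.6274, -0.0005) d 0.0491 ell [ 6.274e-01 -4.000e-04] [0.0472 0.0478]
white 66 (120, 188, 27, 23) (0.4258, 0.1662) d 0.0441 ell [0.4207 0.1618] [0.0226 0.0442]
[ 14 206 202] [ 12 183 149] [ 15 214 230]
grip 301.5 ((454.4565124511719, -180.85748291015625), (18.199600219726562, 34.985870361328125), 65.02120208740234) [[434.79998779296875, -181.6999969482422], [466.5, -196.5], [474.20001220703125, -180.0], [442.3999938964844, -165.1999969482422]]
end wall in [ 0.6573 -0.1458  0.09  ]
end [ 0.5802 -0.1395  0.09  ]
stop [0.6675 0.0937 0.06  ]
jawF [ 0.6463 -0.0988  0.09  ]
jawF [ 0.5907 -0.0852  0.09  ]
jawB [ 0.6457 -0.1057  0.09  ]
jawB [ 0.5912 -0.1031  0.09  ]
```

View pics/w1c.png

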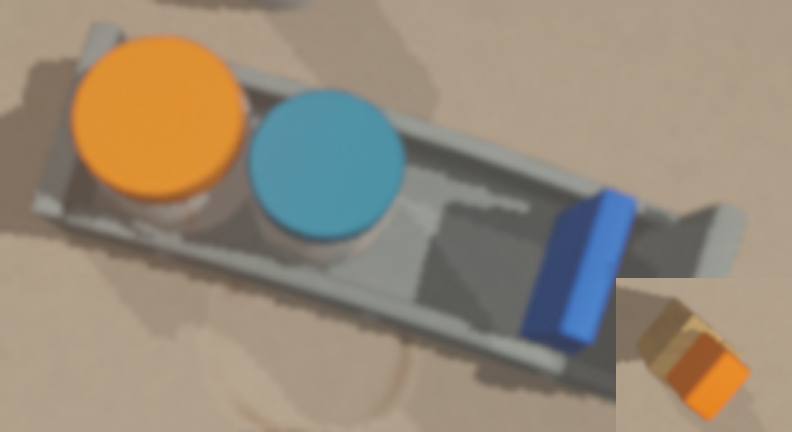

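The crop shows the jaw's top edge running from (619,195) to (578,341), the stop's outer top corners near (92,25) and (36,208), and the wall tops clearly. I'll fit the carrier pose from the corners.

Run:
```python
from h import *
c=pickle.load(open('w1.pkl','rb'))
w=lambda u,v,z: wonz(c,200+u/3.6-.4,20+v/3.6-.4,z)[:2]
# corners: local -> world
L=[(-40,124),(-40,-124),(-40,-124),(40,-124),(40,-124),(-40,-124),(40,124),(-40,124)]
W=[(.5937,.0984),(.578,-.141),(.5774,-.1394),(.6575,-.1443),(.6573,-.1458),wonz(c,547/1.4-.2,187/1.4-.2,.09)[:2],w(92,24,.06),w(34,210,.06)]
L=np.array(L)/1000.; W=np.array(W)
a=L-L.mean(0); b=W-W.mean(0); H=a.T@b; th=np.arctan2(H[0,1]-H[1,0],H[0,0]+H[1,1])
Rm=np.array([[np.cos(th),-np.sin(th)],[np.sin(th),np.cos(th)]]); t=W.mean(0)-Rm@L.mean(0)
print('yaw',th,'t',t); print('res mm',((L@Rm.T+t-W)*1000).round(1).tolist())
loc=lambda p:((np.array(p)-t)@Rm*1000).round(1)
for n,p in dict(orange=(.6325,.059),teal=(.6274,-.0004)).items(): print(n,loc(p))
for q in ((600,190),(560,338)): print('jaw front',loc(w(*q,.09)))
for q in ((638,200),(595,345)): print('jaw back',loc(w(*q,.09)))
for q in ((38,212),(560,374)): print('near wall out',loc(w(*q,.045)))
for q in ((245,68),(690,213)): print('far wall out',loc(w(*q,.045)))
print('free',Rm@[0,-.039]+t,'slot',Rm@[0,-.085]+t)
```

```text
yaw -0.05930297319435033 t [ 0.62537093 -0.02167816]
res mm [[-0.9, 6.1], [0.1, -2.1], [0.7, -3.7], [0.5, -3.5], [0.7, -2.0], [-1.4, 0.7], [2.8, 1.9], [-2.3, 2.6]]
orange [ 2.3 81. ]
teal [ 0.8 21.4]
jaw front [ 24.7 -70.2]
jaw front [-30.4 -72.5]
jaw back [ 26.3 -84.1]
jaw back [-28.5 -85.1]
near wall out [-36.9 123.6]
near wall out [-39.7 -86.1]
far wall out [38.1 63.6]
far wall out [  39.7 -116.3]
free [ 0.62305947 -0.0606096 ] slot [ 0.62033313 -0.10652874]
```

```bash
cat >> h.py <<'E'
def plan(wps,p=None,yaw=None):
    s=sensors.get_state(); M=rot(s['eef_rot']).as_matrix()
    if p is None: p=np.array(s['tcp_pos']); yaw=np.arctan2(M[1,0],M[0,0])
    print('from',p.round(4),'yaw',round(yaw,4),'tilt',M[:,2].round(4))
    for q,y in wps:
        q=np.array(q,float)
        A=lambda w:np.array([[np.cos(w),np.sin(w),0],[np.sin(w),-np.cos(w),0],[0,0,-1]])
        for n in range(1,9):
            ok=True; out=[]; pp,yy=p,yaw
            for i in range(n):
                d=A(yy).T@((q-p)/n)/.15; t=-(y-yaw)/n/.5; out.append(np.round([*d,0,0,t],3)+0); ok&=np.abs(out[-1]).max()<=1; yy+=(y-yaw)/n
            if ok: break
        print('->',q.round(4),round(y,3)); [print('  ',o.tolist()) for o in out]; p,yaw=q,y
E
python3 - <<'E'
from h import *
plan([((.427,.167,.2),1.51),((.427,.167,.05),1.51)])
E
```

```text
from [ 0.4882 -0.0245  0.351 ] yaw 0.235 tilt [-5.e-04 -1.e-04 -1.e+00]
-> [0.427 0.167 0.2  ] 1.51
   [-0.033, -0.445, 0.335, 0.0, 0.0, -0.85]
   [0.153, -0.42, 0.335, 0.0, 0.0, -0.85]
   [0.313, -0.319, 0.335, 0.0, 0.0, -0.85]
-> [0.427 0.167 0.05 ] 1.51
   [0.0, 0.0, 1.0, 0.0, 0.0, 0.0]
```

step_arm([
  [[-0.033,-0.445,0.335,0,0,-0.85,85],[-0.033,-0.445,0.335,0,0,-0.85,85],[-0.033,-0.445,0.335,0,0,-0.85,85]],
])

```text
t: 2.4
tcp_pos: [0.4668, 0.0405, 0.2991]
eef_rot: [-0.001, 0.945, 0.326, -0.001]
ft_force: [0.2, 0.5, -0.3]
grip_width: 0.0855
finger_force: 0.0
```

step_arm([
  [[0.153,-0.42,0.335,0,0,-0.85,85],[0.153,-0.42,0.335,0,0,-0.85,85],[0.153,-0.42,0.335,0,0,-0.85,85]],
])

```text
t: 2.78
tcp_pos: [0.4461, 0.1043, 0.2488]
eef_rot: [-0.001, 0.855, 0.518, -0.001]
ft_force: [0.4, 0.4, 1.0]
grip_width: 0.0849
finger_force: 0.0
```

step_arm([
  [[0.313,-0.319,0.335,0,0,-0.85,85],[0.313,-0.319,0.335,0,0,-0.85,85],[0.313,-0.319,0.335,0,0,-0.85,85],[0.313,-0.319,0.335,0,0,-0.85,85],[0.313,-0.319,0.335,0,0,-0.85,85],[0.313,-0.319,0.335,0,0,-0.85,85]],
])

```text
t: 3.52
tcp_pos: [0.4273, 0.1675, 0.2009]
eef_rot: [0.0, 0.728, 0.685, 0.0]
ft_force: [0.1, 0.5, 0.5]
grip_width: 0.0849
finger_force: 0.0
```

Run:
```python
from h import *
c,s=wcap('w2'); im=c['pixels']; print(s['t'],s['joints'].round(3))
u,v=wproj(c,(.427,.167,.105)); print('pred',u,v)
hsv=cv2.cvtColor(im,cv2.COLOR_BGR2HSV); m=cv2.inRange(hsv,(0,0,205),(180,50,255)); k=np.zeros_like(m); x0,y0=max(0,int(u)-80),max(0,int(v)-80); k[y0:y0+160,x0:x0+160]=m[y0:y0+160,x0:x0+160]
cs,_=cv2.findContours(k,cv2.RETR_EXTERNAL,cv2.CHAIN_APPROX_NONE)
for q in cs:
    if cv2.contourArea(q)>200:
        w=np.array([wonz(c,*p[0],.105)[:2] for p in q],np.float32); print(cv2.boundingRect(q),cv2.minEnclosingCircle(w))
cv2.imwrite('pics/w2.png',im)
plan([((.427,.167,.05),1.51)])
```

```text
3.525 [ 0.211 -0.344  2.02   0.     1.465  0.271]
pred 282.9528039123435 219.36480724850517
(255, 189, 61, 58) ((0.4282767176628113, 0.16782423853874207), 0.023631693795323372)
from [0.4273 0.1675 0.2009] yaw 1.5107 tilt [ 5.e-04  1.e-04 -1.e+00]
-> [0.427 0.167 0.05 ] 1.51
   [-0.002, -0.001, 0.503, 0.0, 0.0, 0.001]
   [-0.002, -0.001, 0.503, 0.0, 0.0, 0.001]
```

View pics/w2.png

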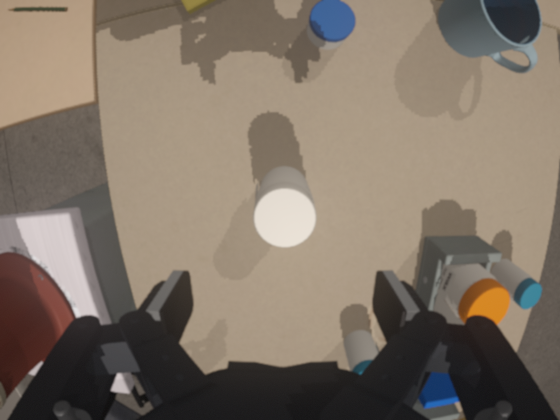

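The white cap is centred at (285,217), which gives (0.428, 0.168) and a 47 mm diameter, as expected. I'll descend and grasp.

step_arm([
  [[0,0.005,0.6,0,0,0,85],[0,0.005,1.0,0,0,0,85],[0,0.005,1.0,0,0,0,85],[0,0.005,1.0,0,0,0,85],[0,0.005,1.0,0,0,0,40],[0,0.005,1.0,0,0,0,40],[0,0.005,1.0,0,0,0,40],[0,0.005,1.0,0,0,0,40],[0,0.005,1.0,0,0,0,40],[0,0.005,1.0,0,0,0,40],[0,0.005,1.0,0,0,0,40]],
], squeeze=40)

```text
t: 4.95
tcp_pos: [0.4296, 0.1682, 0.053]
eef_rot: [0.001, 0.728, 0.686, 0.002]
ft_force: [-1.6, -0.7, 5.3]
grip_width: 0.051
finger_force: 41.6
```

step_arm([
  [[0,0,-0.3,0,0,0,40],[0,0,-0.6,0,0,0,40],[0,0,-1,0,0,0,40],[0,0,-1,0,0,0,40],[0,0,-1,0,0,0,40]],
])

```text
t: 5.58
tcp_pos: [0.4277, 0.1678, 0.2006]
eef_rot: [0.0, 0.728, 0.686, 0.0]
ft_force: [-0.6, -0.4, -1.7]
grip_width: 0.0512
finger_force: 42.2
```

Run:
```python
from h import *
plan([((.623,-.061,.22),1.51),((.623,-.061,.09),1.51)])
```

```text
from [0.4277 0.1678 0.2006] yaw 1.5119 tilt [ 5.e-04  1.e-04 -1.e+00]
-> [ 0.623 -0.061  0.22 ] 1.51
   [-0.723, 0.695, -0.065, 0.0, 0.0, 0.002]
   [-0.722, 0.696, -0.065, 0.0, 0.0, 0.002]
-> [ 0.623 -0.061  0.09 ] 1.51
   [0.0, 0.0, 0.867, 0.0, 0.0, 0.0]
```

step_arm([
  [[-0.723,0.695,-0.065,0,0,0,40],[-0.723,0.695,-0.065,0,0,0,40],[-0.723,0.695,-0.065,0,0,0,40]],
])

```text
t: 5.95
tcp_pos: [0.5257, 0.0513, 0.208]
eef_rot: [-0.001, 0.729, 0.685, -0.001]
ft_force: [0.3, 0.6, -0.4]
grip_width: 0.0516
finger_force: 42.4
```

step_arm([
  [[-0.722,0.696,-0.065,0,0,0,40],[-0.722,0.696,-0.065,0,0,0,40],[-0.722,0.696,-0.065,0,0,0,40],[-0.722,0.696,-0.065,0,0,0,40],[-0.722,0.696,-0.065,0,0,0,40],[-0.722,0.696,-0.065,0,0,0,40],[-0.722,0.696,-0.065,0,0,0,40]],
])

```text
t: 6.82
tcp_pos: [0.6229, -0.0599, 0.2201]
eef_rot: [-0.0, 0.727, 0.686, 0.0]
ft_force: [0.5, -0.0, -1.0]
grip_width: 0.0506
finger_force: 42.4
```

Run:
```python
from h import *
c,s=wcap('w3'); im=c['pixels']; d=optics.capture('side'); pickle.dump(d,open('side3.pkl','wb'))
a=im[130:380,160:410]; b=d['pixels'][120:290,220:370]
cv2.imwrite('pics/w3.png',np.hstack([cv2.resize(a,(400,400)),cv2.resize(b,(353,400))]))
plan([((.623,-.061,.09),1.51)])
```

```text
from [ 0.6231 -0.0603  0.2203] yaw 1.5126 tilt [ 3.e-04 -0.e+00 -1.e+00]
-> [ 0.623 -0.061  0.09 ] 1.51
   [-0.005, 0.0, 0.869, 0.0, 0.0, 0.005]
```

View pics/w3.png

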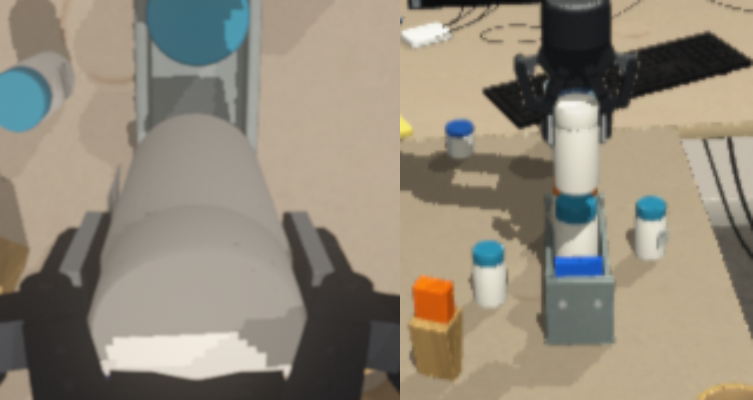

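The jar hangs centred over the carrier: crop column 197 against walls at 147 and 247, and 577 against 578 in the side view. I'll re-check the teal jar's position before descending.

Run:
```python
from h import *
c=pickle.load(open('w3.pkl','rb')); hsv=cv2.cvtColor(c['pixels'],cv2.COLOR_BGR2HSV)
m=cv2.inRange(hsv,(90,100,60),(104,255,255))
cs,_=cv2.findContours(m,cv2.RETR_EXTERNAL,cv2.CHAIN_APPROX_NONE)
for q in cs:
    if cv2.contourArea(q)>150:
        w=np.array([wonz(c,*p[0],.11)[:2] for p in q],np.float32); print(cv2.boundingRect(q),cv2.minEnclosingCircle(w))
m=cv2.inRange(hsv,(4,120,60),(20,255,255))
cs,_=cv2.findContours(m,cv2.RETR_EXTERNAL,cv2.CHAIN_APPROX_NONE)
for q in cs:
    if cv2.contourArea(q)>150:
        w=np.array([wonz(c,*p[0],.108)[:2] for p in q],np.float32); print('o',cv2.boundingRect(q),cv2.minEnclosingCircle(w))
c=pickle.load(open('w1.pkl','rb')); 
print(wonz(c,*wproj(c,(.6274,-.0004,.1)),.11), wonz(c,*wproj(c,(.6325,.059,.098)),.108))
```

```text
(153, 174, 37, 38) ((0.5304417610168457, -0.0358300507068634), 0.016867469996213913)
(252, 108, 64, 62) ((0.6265368461608887, 8.025951683521271e-05), 0.024814441800117493)
(371, 72, 38, 39) ((0.7129546999931335, 0.035660818219184875), 0.016542430967092514)
o (249, 32, 72, 71) ((0.6306739449501038, 0.057513728737831116), 0.028697453439235687)
[ 6.25678638e-01 -5.58765064e-04  1.10000000e-01] [0.63065857 0.05734232 0.108     ]
```

step_arm([
  [[0,0,0.3,0,0,0,40],[0,0,0.6,0,0,0,40],[0,0,0.8,0,0,0,40],[0,0,0.95,0,0,0,40],[0,0,1.0,0,0,0,40],[0,0,1.0,0,0,0,40],[0,0,1.0,0,0,0,40]],
])

```text
t: 7.8
tcp_pos: [0.6244, -0.061, 0.0717]
eef_rot: [0.001, 0.728, 0.686, 0.001]
ft_force: [-1.0, 0.5, -0.2]
grip_width: 0.0513
finger_force: 42.4
```

step_arm([
  [[0,0,0.015,0,0,0,40],[0,0,0.03,0,0,0,40],[0,0,0.03,0,0,0,40]],
])

```text
t: 8.18
tcp_pos: [0.6232, -0.0608, 0.0654]
eef_rot: [-0.0, 0.728, 0.686, -0.0]
ft_force: [0.6, -0.8, -0.7]
grip_width: 0.051
finger_force: 42.4
```

step_arm([
  [[0,0,0.015,0,0,0,40],[0,0,0.02,0,0,0,40],[0,0,0.02,0,0,0,40]],
])

```text
t: 8.55
tcp_pos: [0.6235, -0.0609, 0.0632]
eef_rot: [0.0, 0.728, 0.686, 0.0]
ft_force: [-1.7, -1.2, 3.5]
grip_width: 0.051
finger_force: 42.6
```

The jar has touched the floor (3.5 N), so I'll release it and rise.

step_arm([
  [[0,0,0,0,0,0,70],[0,0,0,0,0,0,85],[0,0,0,0,0,0,85],[0,0,0,0,0,0,85],[0,0,0,0,0,0,85]],
])

```text
t: 9.18
tcp_pos: [0.6233, -0.0609, 0.0625]
eef_rot: [-0.0, 0.728, 0.686, -0.0]
ft_force: [-1.8, 0.4, -0.6]
grip_width: 0.0849
finger_force: 0.0
```

step_arm([
  [[0,0,-0.2,0,0,0,85],[0,0,-0.6,0,0,0,85],[0,0,-1,0,0,0,85],[0,0,-1,0,0,0,85],[0,0,-1,0,0,0,85]],
])

```text
t: 9.8
tcp_pos: [0.6232, -0.0608, 0.2123]
eef_rot: [-0.0, 0.728, 0.686, -0.0]
ft_force: [-1.1, -0.2, -0.6]
grip_width: 0.0851
finger_force: 0.0
```

Run:
```python
from h import *
c,s=wcap('w4'); hsv=cv2.cvtColor(c['pixels'],cv2.COLOR_BGR2HSV); print(s['t'],s['tcp_pos'])
print('pred',wproj(c,(.6235,-.0609,.115)),wproj(c,(.4545,-.181,.124)))
m=cv2.inRange(hsv,(0,0,150),(180,60,255)); cs,_=cv2.findContours(m,cv2.RETR_EXTERNAL,cv2.CHAIN_APPROX_NONE)
for q in cs:
    if 1000<cv2.contourArea(q)<9000:
        w=np.array([wonz(c,*p[0],.115)[:2] for p in q],np.float32); print(cv2.boundingRect(q),cv2.minEnclosingCircle(w))
plan([((.4545,-.181,.25),1.134)])
S=optics.capture('scene')
cv2.imwrite('pics/w4.png',np.hstack([cv2.resize(c['pixels'],(450,338)),cv2.resize(S['pixels'][170:270,210:310],(338,338))]))
```

```text
9.8 [ 0.62316373 -0.06084485  0.21234943]
pred [283.88030698 218.22063384] [122.12314811 344.51288082]
(102, 373, 49, 47) ((0.4027869701385498, -0.28166526556015015), 0.06735575199127197)
from [ 0.6225 -0.0607  0.2108] yaw 1.5118 tilt [-2.6e-03  6.0e-04 -1.0e+00]
-> [ 0.4545 -0.181   0.25  ] 1.134
   [-0.433, -0.535, -0.131, 0.0, 0.0, 0.378]
   [-0.526, -0.444, -0.131, 0.0, 0.0, 0.378]
```

View pics/w4.png

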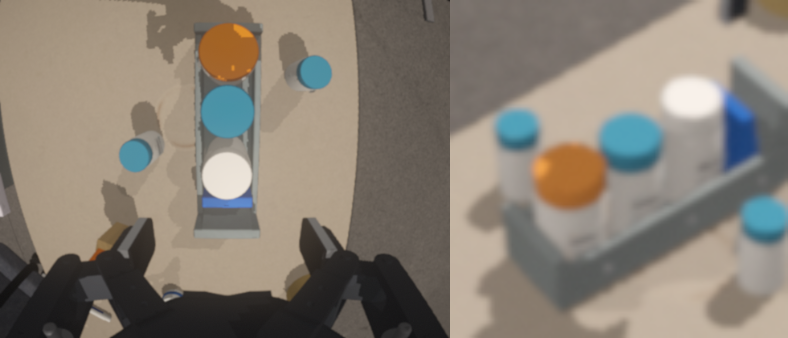

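The white jar stands upright in line with the others: its cap is at (227,175) under teal (227,110), with the jaw behind it. Next is the wedge.

step_arm([
  [[-0.433,-0.535,-0.131,0,0,0.378,85],[-0.433,-0.535,-0.131,0,0,0.378,85],[-0.433,-0.535,-0.131,0,0,0.378,85]],
])

```text
t: 10.28
tcp_pos: [0.5374, -0.122, 0.2307]
eef_rot: [-0.001, 0.79, 0.613, -0.001]
ft_force: [-0.1, -0.1, 0.3]
grip_width: 0.085
finger_force: 0.0
```

step_arm([
  [[-0.526,-0.444,-0.131,0,0,0.378,85],[-0.526,-0.444,-0.131,0,0,0.378,85],[-0.526,-0.444,-0.131,0,0,0.378,85],[-0.526,-0.444,-0.131,0,0,0.378,85],[-0.526,-0.444,-0.131,0,0,0.378,85],[-0.526,-0.444,-0.131,0,0,0.378,85]],
])

```text
t: 11.02
tcp_pos: [0.4559, -0.1805, 0.2513]
eef_rot: [-0.001, 0.843, 0.538, -0.0]
ft_force: [-0.4, 0.0, 0.4]
grip_width: 0.0848
finger_force: 0.0
```

Run:
```python
from h import *
c,s=wcap('w5'); hsv=cv2.cvtColor(c['pixels'],cv2.COLOR_BGR2HSV); print(s['t'],s['tcp_pos'])
u,v=wproj(c,(.4545,-.181,.124)); print('pred',u,v)
for lo in (120,170,200,215,230):
    m=cv2.inRange(hsv,(4,140,lo),(20,255,255)); cs,_=cv2.findContours(m,cv2.RETR_EXTERNAL,cv2.CHAIN_APPROX_NONE)
    for q in cs:
        if cv2.contourArea(q)>200 and abs(q.mean(0)[0]-[u,v]).max()<60:
            w=np.array([wonz(c,*p[0],.124)[:2] for p in q],np.float32)*1000; r=cv2.minAreaRect(w); print(lo,cv2.boundingRect(q),np.round(r[0],1),np.round(r[1],1),r[2])
    
plan([((.4545,-.181,.1),1.134)])
```

```text
11.025 [ 0.45589459 -0.18048475  0.25126955]
pred 282.4098848220181 208.74522737110556
120 (259, 185, 46, 37) [ 455.8 -176.2] [31.5 39.1] 67.3233871459961
170 (259, 193, 46, 29) [ 454.3 -179.7] [24.1 39.1] 67.45402526855469
200 (260, 196, 45, 26) [ 454.2 -180.7] [22.3 38.1] 66.07678985595703
215 (261, 197, 43, 24) [ 454.2 -180.8] [20.6 36.6] 65.11600494384766
230 (262, 198, 41, 22) [ 454.2 -180.9] [18.9 34.6] 65.9904556274414
from [ 0.4558 -0.1806  0.2514] yaw 1.135 tilt [-7.e-04  5.e-04 -1.e+00]
-> [ 0.4545 -0.181   0.1   ] 1.134
   [-0.003, -0.003, 0.505, 0.0, 0.0, 0.001]
   [-0.003, -0.003, 0.505, 0.0, 0.0, 0.001]
```

Grip centre is at (0.454, -0.180) and measures 24 x 39 mm, as expected, with yaw -0.41. I'll descend and grasp it.

step_arm([
  [[0,-0.01,0.4,0,0,-0.05,85],[0,-0.01,0.8,0,0,-0.05,85],[0,-0.01,1,0,0,-0.05,85],[0,-0.01,1,0,0,-0.05,85]],
])

```text
t: 11.58
tcp_pos: [0.4522, -0.179, 0.0987]
eef_rot: [-0.003, 0.837, 0.548, -0.001]
ft_force: [1.3, -0.2, 0.3]
grip_width: 0.0854
finger_force: 0.0
```

step_arm([
  [[0,0,0.11,0,0,0,85],[0,0,0.11,0,0,0,85],[0,0,0.11,0,0,0,60],[0,0,0.11,0,0,0,30],[0,0,0.11,0,0,0,30],[0,0,0.11,0,0,0,30],[0,0,0.11,0,0,0,30],[0,0,0.11,0,0,0,30],[0,0,0.11,0,0,0,30],[0,0,0.11,0,0,0,30]],
], squeeze=80)

```text
t: 12.82
tcp_pos: [0.4547, -0.1808, 0.0863]
eef_rot: [0.001, 0.837, 0.548, 0.0]
ft_force: [0.1, -0.4, 6.2]
grip_width: 0.039
finger_force: 80.4
```

step_arm([
  [[0,0,-0.3,0,0,0,30],[0,0,-0.6,0,0,0,30],[0,0,-1,0,0,0,30],[0,0,-1,0,0,0,30],[0,0,-1,0,0,0,30]],
])

```text
t: 13.45
tcp_pos: [0.4535, -0.1801, 0.234]
eef_rot: [-0.001, 0.837, 0.548, -0.0]
ft_force: [0.3, 0.3, -1.3]
grip_width: 0.0392
finger_force: 81.1
```

Run:
```python
from h import *
th=-.062
f=lambda y:np.array([.6252,-.0217])+np.array([-np.sin(th),np.cos(th)])*y
print(f(-.097),f(-.1))
plan([((*f(-.0975),.24),1.51)])
```

```text
[ 0.61918985 -0.11851363] [ 0.61900397 -0.12150786]
from [ 0.4535 -0.1801  0.234 ] yaw 1.1588 tilt [-0.0017  0.001  -1.    ]
-> [ 0.6192 -0.119   0.24  ] 1.51
   [0.816, 0.849, -0.04, 0.0, 0.0, -0.702]
```

Run:
```python
from h import *
c=pickle.load(open('w4.pkl','rb')); im=c['pixels']; th=-.062; t=np.array([.6252,-.0217]); Rm=np.array([[np.cos(th),-np.sin(th)],[np.sin(th),np.cos(th)]])
loc=lambda u,v,z:((wonz(c,u,v,z)[:2]-t)@Rm*1000).round(1)
for u in (262,283,305):
    print(u,[(v,im[v,u].tolist(),loc(u,v,.09)[1]) for v in range(240,300,1)] if u==283 else '')
hsv=cv2.cvtColor(im,cv2.COLOR_BGR2HSV); m=cv2.inRange(hsv,(104,150,60),(122,255,255)); m[:230]=0;m[275:]=0
q=max(cv2.findContours(m,0,1)[0],key=cv2.contourArea); x,y,w,h=cv2.boundingRect(q); print(x,y,w,h,loc(x,y+h,.09),loc(x+w,y+h,.09))
g=im[288].astype(int).sum(1); print([ (u,g[u]) for u in range(236,250)],[(u,g[u]) for u in range(315,332)]); print(loc(242,288,.09),loc(323,288,.09))
m=cv2.inRange(hsv,(0,0,150),(180,60,255)); N,l,st,ce=cv2.connectedComponentsWithStats(m[:,200:360]); i=l[218,83]
k=cv2.findContours((l==i).astype(np.uint8),0,1)[0][0]; e=cv2.minEnclosingCircle(k); print('white',e,loc(e[0][0]+200,e[0][1],.115))
```

```text
262 
283 [(240, [218, 228, 236], np.float64(-66.9)), (241, [218, 228, 236], np.float64(-67.9)), (242, [218, 228, 236], np.float64(-68.8)), (243, [218, 228, 236], np.float64(-69.8)), (244, [218, 229, 237], np.float64(-70.7)), (245, [217, 228, 236], np.float64(-71.6)), (246, [211, 220, 228], np.float64(-72.6)), (247, [197, 193, 195], np.float64(-73.6)), (248, [188, 151, 138], np.float64(-74.5)), (249, [189, 131, 100], np.float64(-75.5)), (250, [191, 130, 95], np.float64(-76.4)), (251, [194, 132, 95], np.float64(-77.4)), (252, [197, 134, 96], np.float64(-78.4)), (253, [201, 137, 96], np.float64(-79.3)), (254, [194, 131, 93], np.float64(-80.3)), (255, [183, 123, 89], np.float64(-81.3)), (256, [192, 129, 91], np.float64(-82.2)), (257, [187, 126, 92], np.float64(-83.2)), (258, [145, 110, 98], np.float64(-84.2)), (259, [101, 99, 101], np.float64(-85.2)), (260, [92, 97, 100], np.float64(-86.2)), (261, [93, 97, 100], np.float64(-87.2)), (262, [92, 96, 99], np.float64(-88.2)), (263, [92, 95, 99], np.float64(-89.1)), (264, [92, 95, 98], np.float64(-90.1)), (265, [92, 96, 98], np.float64(-91.1))
[... 901 characters left out ...]
2.9)), (287, [149, 155, 153], np.float64(-114.0)), (288, [151, 158, 156], np.float64(-115.0)), (289, [153, 159, 157], np.float64(-116.1)), (290, [153, 159, 158], np.float64(-117.2)), (291, [153, 159, 158], np.float64(-118.3)), (292, [154, 160, 158], np.float64(-119.4)), (293, [154, 160, 157], np.float64(-120.5)), (294, [153, 159, 158], np.float64(-121.6)), (295, [149, 157, 157], np.float64(-122.7)), (296, [142, 153, 161], np.float64(-123.8)), (297, [137, 155, 169], np.float64(-124.9)), (298, [140, 160, 177], np.float64(-126.0)), (299, [141, 162, 178], np.float64(-127.1))]
305 Traceback (most recent call last):
  File "<stdin>", line 7, in <module>
ValueError: max() iterable argument is empty
```

Run:
```python
from h import *
c=pickle.load(open('w4.pkl','rb')); im=c['pixels'].astype(int); th=-.062; t=np.array([.6252,-.0217]); Rm=np.array([[np.cos(th),-np.sin(th)],[np.sin(th),np.cos(th)]])
loc=lambda u,v,z:((wonz(c,u,v,z)[:2]-t)@Rm*1000).round(1)
sat=im[...,2]-im[...,0]   # grey ~3, desk ~40, blue ~ -90
for v,z in ((291,.09),(254,.09)):
    r=sat[v]; print(v,[(u,r[u]) for u in range(236,262)],[(u,r[u]) for u in range(304,330)])
print(loc(243,291,.09),loc(323,291,.09),loc(254,254,.09),loc(313,254,.09))
for q in ((283.9-0,218.2),): print('white pred',loc(*q,.115))
p=Rm@[0,-.098]+t; print(p); plan([((*p,.24),1.51)])
```

```text
291 [(236, np.int64(35)), (237, np.int64(35)), (238, np.int64(35)), (239, np.int64(35)), (240, np.int64(30)), (241, np.int64(17)), (242, np.int64(7)), (243, np.int64(6)), (244, np.int64(6)), (245, np.int64(5)), (246, np.int64(6)), (247, np.int64(5)), (248, np.int64(6)), (249, np.int64(6)), (250, np.int64(5)), (251, np.int64(4)), (252, np.int64(4)), (253, np.int64(5)), (254, np.int64(5)), (255, np.int64(6)), (256, np.int64(5)), (257, np.int64(4)), (258, np.int64(5)), (259, np.int64(4)), (260, np.int64(5)), (261, np.int64(5))] [(304, np.int64(4)), (305, np.int64(5)), (306, np.int64(4)), (307, np.int64(5)), (308, np.int64(4)), (309, np.int64(4)), (310, np.int64(5)), (311, np.int64(4)), (312, np.int64(4)), (313, np.int64(4)), (314, np.int64(4)), (315, np.int64(5)), (316, np.int64(5)), (317, np.int64(5)), (318, np.int64(5)), (319, np.int64(5)), (320, np.int64(5)), (321, np.int64(5)), (322, np.int64(8)), (323, np.int64(21)), (324, np.int64(33)), (325, np.int64(37)), (326, np.int64(38)), (327, np.int64(36)), (328, np.int64(36)), (329, np.int64(36))]
254 [(236, np.int64(35)), (237, np.int64(
[... 649 characters left out ...]
np.int64(-109)), (310, np.int64(-109)), (311, np.int64(-108)), (312, np.int64(-104)), (313, np.int64(-81)), (314, np.int64(-33)), (315, np.int64(3)), (316, np.int64(8)), (317, np.int64(7)), (318, np.int64(9)), (319, np.int64(18)), (320, np.int64(31)), (321, np.int64(36)), (322, np.int64(36)), (323, np.int64(36)), (324, np.int64(36)), (325, np.int64(36)), (326, np.int64(36)), (327, np.int64(36)), (328, np.int64(36)), (329, np.int64(36))]
[ -37.3 -118.8] [  38.  -118.6] [-25.6 -80.5] [ 27.  -80.3]
white pred [  0.7 -39.2]
[ 0.61912789 -0.1195117 ]
from [ 0.4535 -0.1801  0.234 ] yaw 1.1588 tilt [-0.0017  0.001  -1.    ]
-> [ 0.6191 -0.1195  0.24  ] 1.51
   [0.812, 0.85, -0.04, 0.0, 0.0, -0.702]
```

step_arm([
  [[0.812,0.85,-0.04,0,0,-0.702,30],[0.812,0.85,-0.04,0,0,-0.702,30],[0.812,0.85,-0.04,0,0,-0.702,30],[0.812,0.85,-0.04,0,0,-0.702,30],[0.812,0.85,-0.04,0,0,-0.702,30],[0.812,0.85,-0.04,0,0,-0.702,30],[0.812,0.85,-0.04,0,0,-0.702,30]],
])

```text
t: 14.32
tcp_pos: [0.6189, -0.1204, 0.2414]
eef_rot: [0.0, 0.729, 0.685, -0.0]
ft_force: [0.9, 0.0, -1.3]
grip_width: 0.0388
finger_force: 81.5
```

step_arm([
  [[0,0,0.2,0,0,0,30],[0,0,0.35,0,0,0,30],[0,0,0.35,0,0,0,30],[0,0,0.35,0,0,0,30],[0,0,0.35,0,0,0,30]],
])

```text
t: 14.95
tcp_pos: [0.6205, -0.1202, 0.1905]
eef_rot: [0.001, 0.728, 0.685, 0.001]
ft_force: [-0.3, 0.3, -0.9]
grip_width: 0.0394
finger_force: 81.6
```

Run:
```python
from h import *
s=sensors.get_state(); print(s['t'])
S=optics.capture('scene'); D=optics.capture('side'); c,_=wcap('w6')
a=cv2.resize(S['pixels'][150:270,210:350],(400,343),interpolation=2); b=cv2.resize(D['pixels'][170:290,235:375],(400,343),interpolation=2)
cv2.imwrite('pics/s6.png',np.hstack([a,b]))
plan([((.6191,-.1195,.155),1.51)])
```

```text
14.95
from [ 0.6202 -0.12    0.1899] yaw 1.5099 tilt [ 1.5e-03 -4.0e-04 -1.0e+00]
-> [ 0.6191 -0.1195  0.155 ] 1.51
   [0.003, -0.007, 0.233, 0.0, 0.0, 0.0]
```

View pics/s6.png

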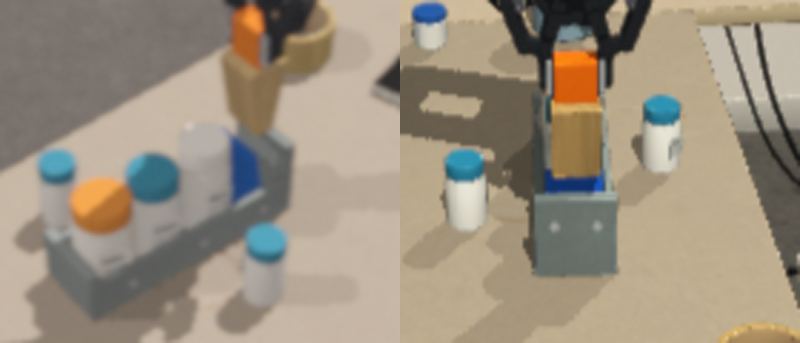

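The wedge toe is over the slot: centred at column 576 in the side half, with the jaw and end wall below it. I'll lower it.

step_arm([
  [[0,0,0.05,0,0,0,30],[0,0,0.1,0,0,0,30],[0,0,0.15,0,0,0,30],[0,0,0.2,0,0,0,30],[0,0,0.23,0,0,0,30],[0,0,0.23,0,0,0,30]],
])

```text
t: 15.85
tcp_pos: [0.6195, -0.1197, 0.1538]
eef_rot: [-0.001, 0.728, 0.685, -0.0]
ft_force: [-0.2, 1.5, -0.7]
grip_width: 0.0391
finger_force: 81.8
```

step_arm([
  [[0.007,0,0.04,0,0,0,30],[0.014,0,0.08,0,0,0,30],[0.02,0,0.12,0,0,0,30],[0.027,0,0.16,0,0,0,30],[0.027,0,0.16,0,0,0,30]],
])

```text
t: 16.48
tcp_pos: [0.6199, -0.1156, 0.1294]
eef_rot: [-0.0, 0.728, 0.685, 0.0]
ft_force: [1.6, 0.9, -1.8]
grip_width: 0.0391
finger_force: 81.4
```

step_arm([
  [[0.007,0,0.04,0,0,0,30],[0.014,0,0.08,0,0,0,30],[0.02,0,0.12,0,0,0,30],[0.02,0,0.12,0,0,0,30]],
])

```text
t: 16.98
tcp_pos: [0.6199, -0.1125, 0.1112]
eef_rot: [-0.0, 0.728, 0.685, 0.0]
ft_force: [2.4, 1.8, -1.2]
grip_width: 0.0392
finger_force: 81.5
```

step_arm([
  [[0.003,0,0.02,0,0,0,30],[0.007,0,0.04,0,0,0,30],[0.007,0,0.04,0,0,0,30]],
])

```text
t: 17.35
tcp_pos: [0.6205, -0.1118, 0.1068]
eef_rot: [0.0, 0.728, 0.685, 0.0]
ft_force: [1.3, 3.5, 4.6]
grip_width: 0.0392
finger_force: 82.4
```

step_arm([
  [[0.001,0,0.01,0,0,0,30],[0.003,0,0.02,0,0,0,30],[0.003,0,0.02,0,0,0,30]],
])

```text
t: 17.73
tcp_pos: [0.6208, -0.1115, 0.1049]
eef_rot: [0.001, 0.729, 0.685, 0.0]
ft_force: [-0.8, 2.8, 8.3]
grip_width: 0.0391
finger_force: 82.8
```

step_arm([
  [[0,0,0.015,0,0,0,30],[0.001,0,0.03,0,0,0,30],[0.001,0,0.03,0,0,0,30]],
])

```text
t: 18.1
tcp_pos: [0.6213, -0.1115, 0.1039]
eef_rot: [0.001, 0.729, 0.684, 0.001]
ft_force: [-5.5, 4.0, 21.5]
grip_width: 0.0391
finger_force: 84.2
```

step_arm([
  [[0,0,0,0,0,0,30],[0,0,0,0,0,0,30],[0,0,0,0,0,0,85],[0,0,0,0,0,0,85],[0,0,0,0,0,0,85],[0,0,0,0,0,0,85],[0,0,0,0,0,0,85]],
])

```text
t: 18.98
tcp_pos: [0.6201, -0.1113, 0.0985]
eef_rot: [-0.0, 0.728, 0.685, -0.0]
ft_force: [0.0, -0.1, 0.3]
grip_width: 0.0852
finger_force: 0.0
```

step_arm([
  [[0,0,-0.2,0,0,0,85],[0,0,-0.6,0,0,0,85],[0,0,-1,0,0,0,85],[0,0,-1,0,0,0,85],[0,0,-1,0,0,0,85]],
])

```text
t: 19.6
tcp_pos: [0.6201, -0.1112, 0.2486]
eef_rot: [-0.0, 0.728, 0.685, -0.0]
ft_force: [-0.1, -0.3, 0.5]
grip_width: 0.0851
finger_force: 0.0
```

Run:
```python
from h import *
c,s=wcap('w7'); im=c['pixels']; print(s['t'],s['tcp_pos']); hsv=cv2.cvtColor(im,cv2.COLOR_BGR2HSV); th=-.062; t=np.array([.6252,-.0217]); Rm=np.array([[np.cos(th),-np.sin(th)],[np.sin(th),np.cos(th)]])
loc=lambda w:((np.array(w)/1000-t)@Rm*1000).round(1)
def show(n,lo,hi,z,mn=200):
    for q in cv2.findContours(cv2.inRange(hsv,lo,hi),0,1)[0]:
        if cv2.contourArea(q)>mn:
            w=np.array([wonz(c,*p[0],z)[:2] for p in q],np.float32)*1000; r=cv2.minAreaRect(w); print(n,cv2.boundingRect(q),'loc',loc(r[0]),np.round(r[1],1),round(r[2],1))
show('grip',(4,140,200),(20,255,255),.142); show('teal',(90,100,60),(104,255,255),.11); show('jaw',(104,100,60),(122,255,255),.09,60); show('white',(0,0,200),(180,50,255),.115)
# grip top height from stereo with scene
S=optics.capture('scene'); D=optics.capture('side')
for n,d in (('S',S),('D',D)):
    h=cv2.cvtColor(d['pixels'],cv2.COLOR_BGR2HSV); m=cv2.inRange(h,(3,170,110),(20,255,255)); m[:180]=0
    print(n,[(cv2.boundingRect(q)) for q in cv2.findContours(m,0,1)[0] if cv2.contourArea(q)>25])
    for z in (.119,.142,.190): print(z,proj(d,(.6208,-.1113,z)).round(1))
a=cv2.resize(S['pixels'][150:270,210:350],(400,343),interpolation=2); b=cv2.resize(D['pixels'][170:290,235:375],(400,343),interpolation=2)
cv2.imwrite('pics/s7.png',np.hstack([a,b]))
```

```text
19.6 [ 0.62009946 -0.1111983   0.24860301]
grip (261, 202, 48, 26) loc [  1.2 -89.5] [21.  37.8] 86.5
grip (280, 0, 35, 33) loc [10.7 68.5] [27.5 26. ] 87.5
teal (159, 120, 36, 35) loc [-95.1 -26.8] [32.9 31.2] 19.5
teal (254, 50, 57, 55) loc [-1.3 23.5] [47.5 47.1] 60.9
teal (363, 27, 35, 36) loc [85.2 57.5] [32.4 31.8] 21.0
jaw (297, 164, 15, 13) loc [ 19.9 -61.4] [11.4 13.2] 86.9
white (203, 329, 26, 20) loc [ -72.6 -236.9] [26.7 27.7] 81.5
white (255, 110, 56, 55) loc [ -0.8 -28.9] [46.4 46.4] 41.6
S [(236, 214, 18, 17), (289, 180, 13, 19)]
0.119 [294.6 188.9]
0.142 [294.9 182.5]
0.19 [295.5 168.5]
D [(289, 215, 15, 17), (285, 191, 19, 11)]
0.119 [295.9 223. ]
0.142 [295.9 215.7]
0.19 [295.8 200.2]
```

The measurements fit a tight row: white jar at y -28.5 and grip at -89. I'll press once more on the grip top with shut fingers, to be sure that opening the gripper didn't loosen the wedge.

step_arm([
  [[0,0.005,0.2,0,0,0,0],[0,0.005,0.2,0,0,0,0],[0,0.005,0.2,0,0,0,0],[0,0.005,0.2,0,0,0,0],[0,0.005,0.4,0,0,0,0],[0,0.005,0.6,0,0,0,0],[0,0.005,0.66,0,0,0,0],[0,0.005,0.68,0,0,0,0],[0,0.005,0.68,0,0,0,0],[0,0.005,0.68,0,0,0,0]],
])

```text
t: 21.0
tcp_pos: [0.6218, -0.1115, 0.1485]
eef_rot: [0.001, 0.728, 0.685, 0.001]
ft_force: [0.2, -0.5, 0.1]
grip_width: 0.0001
finger_force: 0.0
```

step_arm([
  [[0,0,0.01,0,0,0,0],[0,0,0.02,0,0,0,0],[0,0,0.03,0,0,0,0],[0,0,0.03,0,0,0,0]],
])

```text
t: 21.5
tcp_pos: [0.6208, -0.1112, 0.142]
eef_rot: [-0.0, 0.728, 0.685, -0.0]
ft_force: [0.3, -0.6, -0.8]
grip_width: -0.0001
finger_force: 0.0
```

step_arm([
  [[0,0,0.01,0,0,0,0],[0,0,0.01,0,0,0,0]],
])

```text
t: 21.75
tcp_pos: [0.6212, -0.1113, 0.1415]
eef_rot: [0.0, 0.728, 0.685, 0.0]
ft_force: [-0.8, -0.2, 3.2]
grip_width: 0.0002
finger_force: 1.7
```

step_arm([
  [[0,0,0.01,0,0,0,0],[0,0,0.01,0,0,0,0]],
])

```text
t: 22.0
tcp_pos: [0.6215, -0.1114, 0.1414]
eef_rot: [0.0, 0.728, 0.685, 0.0]
ft_force: [-3.2, 1.0, 8.5]
grip_width: 0.0002
finger_force: 4.2
```

Contact came at z 0.1415 with no give, so the toe is at about 0.0175. I'll press once more to about 18 N.

step_arm([
  [[0,0,0.01,0,0,0,0],[0,0,0.018,0,0,0,0],[0,0,0.018,0,0,0,0]],
])

```text
t: 22.38
tcp_pos: [0.6222, -0.1114, 0.1412]
eef_rot: [0.001, 0.728, 0.685, 0.001]
ft_force: [-6.8, 3.3, 16.6]
grip_width: -0.0001
finger_force: 8.3
```

step_arm([
  [[0,0,-0.05,0,0,0,0],[0,0,-0.2,0,0,0,0],[0,0,-0.6,0,0,0,0],[0,0,-0.8,0,0,0,0],[0,0,-0.8,0,0,0,0],[0,0,-0.8,0,0,0,0]],
])

```text
t: 23.12
tcp_pos: [0.6205, -0.1112, 0.2557]
eef_rot: [-0.001, 0.728, 0.685, -0.0]
ft_force: [-0.5, -0.1, 0.4]
grip_width: 0.0002
finger_force: 0.0
```

Run:
```python
from h import *
c,s=wcap('w8'); print(s['t'],s['tcp_pos']); hsv=cv2.cvtColor(c['pixels'],cv2.COLOR_BGR2HSV); th=-.062; t=np.array([.6252,-.0217]); Rm=np.array([[np.cos(th),-np.sin(th)],[np.sin(th),np.cos(th)]])
for n,lo,hi,z in (('grip',(4,140,200),(20,255,255),.142),('teal',(90,100,60),(104,255,255),.11),('white',(0,0,200),(180,50,255),.115)):
    for q in cv2.findContours(cv2.inRange(hsv,lo,hi),0,1)[0]:
        if cv2.contourArea(q)>400:
            w=np.array([wonz(c,*p[0],z)[:2] for p in q],np.float32); r=cv2.minAreaRect(w*1000); print(n,((np.array(r[0])/1000-t)@Rm*1000).round(1),np.round(r[1],1))
print(job.finish_job())
```

```text
23.125 [ 0.62048691 -0.11118039  0.25566195]
grip [  2. -89.] [21.4 38.2]
grip [12.2 70.1] [25.2 37.4]
teal [-95.2 -27.3] [31.4 32.3]
teal [-2.2 20.8] [39.1 48. ]
teal [85.6 57.7] [31.9 32.1]
white [ -0.  -29.8] [47.5 45.3]
the job is handed in; nothing more can be done
None
```

I handed the job in at 23 s: the white-capped jar stands in the row and the wedge was pressed home with about 20 N and released, the last camera check matched a tight row, and no verdict was returned.

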